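# Let down the spring of a hose reel

### The arm

A 6-joint arm with a two-finger parallel gripper is mounted at the origin on the work surface. World frame = base frame: x ahead of the robot, y to its left, z up, the work surface at z = 0. Lengths are in m, angles in rad, forces in N, time in s.
With the tool pointing down it reaches from about 0.325 to 0.9 m from the base axis. Payload 3.5 kg.
Tool frame: the origin (TCP) lies between the finger pads; the fingertips stand 25 mm ahead of it and the grasp point (between the pads) lies 6 mm ahead of it; z points along the fingers, y is the line along which they close (so a half turn about z gives the same grasp; the last joint's range is limited). The gripper opens to 85 mm and grips with 20 to 120 N. Pads are 22 mm wide; open, the fingers measure 114 mm over their backs; the gripper's body (76 mm by 85 mm) begins 54 mm behind the grasp point. The pads swing forward as they close: fully open they stand 13 mm farther back than shut.
Start: joints at [1.033, 0.276, -0.026, 1.268, 0, 1.467], TCP at [0.263, 0.567, 0.256] pointing down, gripper open.
Joint ranges: [-3.12, 3.12], [-0.85, 1.88], [-1.08, 1.24], [-1.95, 2.15], [-1.57, 1.53], [-3.14, 3.14]. Speed limits (rad/s): [2.57, 2.57, 3.14, 3.14, 3.14, 3.14].

### API

Orientations are given as a unit quaternion [w, x, y, z].
In Python, from rig import status, vision, ticket, boxes_of, outline_of gives the robot as it stands.
- The arm moves only by the tool carry_out, never from a script. Its argument "deltas" is one flat list of numbers, 5 for each row, row after row: the shift along the tool's x, y, z in cm, then the turn about the tool's z in degrees, then the closure, from 0 (fully open) to 1 (shut). A call has 1 to 20 rows; each row shifts and turns the commanded pose from where the row before left it, along the tool's axes as they then stand; what a row does not reach is not made up. A row lasts 1/8 s, in which the tool goes at most 62.5 mm and 10.7 degrees, less where a joint would pass 70% of its speed; a pose out of reach is approached as far as the arm can. A call is refused whole if a number of a shift passes 6.25 or a number of a turn 10.7, either way. A call with a gripper value outside its range is refused whole. The fingers move at their own pace and stop on an object; "grip_force" is the grip in N (left out, the last holds). Time passes only in rows, so rows that do not move let the fingers close. It gives the time, the measured TCP pose, the force, the opening and the grip force at its end, in the units of the state.
- status.get_state(): the state, without advancing time (a new reading comes with each control period).
- vision.camera(name): name is "side" or "top" or "wrist"; returns the picture (480x640x3 uint8, red, green, blue); there is no depth.
- vision.calibration(name): a dict with "fov_y" (degrees; the focal length in pixels is half the picture's height over the tangent of half this angle, whatever the lens; pixels are square), "cx", "cy" (the principal point, pixels), "extrinsics" (4x4, takes a point from world to camera coordinates). Camera axes: x right, y down, z forward; pixel columns grow to the right and rows downward; lengths in m; the calibration is good to about 2 mm. A picture is of the moment at which its call begins: read the wrist's pose just before it. calibration takes no time and is no camera call; for the wrist camera it gives the pose at the moment of the call.
- ticket.job_done(): hands the job in; it is judged then, once.
Trained networks look in the newest picture that a camera, given by its name, has taken for a name from the list of things; names that differ only in an ending like _2 or _b are one class to them, and where a whole thing is asked for, a point or a joint stands for the part that bears it (a point fixed in the world has none). Each returns a list of dicts, best first, with "score" (0 to 1); they miss things now and then, are a little off and sometimes report something else, mostly with a low value. They report only what shows in the picture. A call takes as long as a camera call.
- boxes_of(camera, label): "centre" ([column, row] in pixels, amid what is visible of it).
- outline_of(camera, label): "pixels" (480x640 bool, what is visible of it) and "centre" ([column, row] in pixels, amid what is visible of it).
The state is a dict: "time": time; "q": joint angles; "dq": joint speeds; "joint_torque": joint torques, N m; "position": TCP position; "tool_rot": TCP orientation; "contact_force": force on the tool from outside, world axes, zero at the start; "wrist_torque": the same for the moment, N m; "width": opening from 0.0 (shut) to 1.0 (fully open); "gripper_force": force on a finger pad.
Only numpy, scipy, OpenCV 4.12 (cv2) and the standard library are available. Lean on these libraries where they do the work, as an engineer would, in place of code of your own. Each camera call takes 0.05 s, during which the arm holds its last target. There are 200 camera calls.

### The job

The bare spring-rewind hose reel on the counter is still wound up and held by its pawl. Push the pawl's thumb lever gently right over to release, take the knob on the drum and wind it on a little until the pawl springs clear, then ease the drum back by the knob, slowly and without ever letting it run, until the spring has no pull left, and let go. Leave the other things on the counter where they are.

Things in the scene. Friction and masses are not known exactly. Their poses are not given: they have to be found in the camera images.
- reel_base: Grey steel base plate (200 x 240 mm, 8 mm thick) of the hose reel, bolted to the counter, reel lying on its back with the drum axis upright. Origin on the drum axis at counter height, z up. The plate spans -100 to +100 mm along its x and -100 to +140 mm along its y.
- drum: Bare steel drum; origin on its upright axis at counter height. Upper flange 200 mm across with 20 ratchet teeth in the rim (tip radius 100, root 90 mm), flange top 97 mm above the counter. Winding on is counter-clockwise seen from above. Bearing friction 0.05 N m; nothing else holds it once the pawl is off. Over 1 rad/s (70 mm/s at the knob) counts as letting it run.
- spring_case (a point): Top centre, 115 mm up, of the black spring case (80 mm across) on the drum; the shaft nut rises to 125 mm. The spring pulls the drum clockwise by 0.5 N m per rad of wind: 10 to 18 N at the knob at first, less and less on the way back. The drum starts 1.4 to 2.5 rad from slack; where it goes slack differs from reel to reel, cannot be seen and must be felt.
- knob_mid (a point): Black plastic knob standing upright on the drum's flange, 70 mm from the drum axis, free to spin on its spindle: 28 mm diameter, 50 mm tall, from 108 to 158 mm above the counter. The point is on the knob's axis, 135 mm above the counter, 23 mm below its top.
- pivot (a point): Top of the pivot post of pawl and thumb lever, 127 mm above the counter, at (46, 109.5) mm in reel_base's x, y.
- tab_mid (a point): Middle of the upright steel tab at the end of the thumb lever: 5 mm thick in its direction of travel, 16 mm wide, 112 to 146 mm above the counter; the point is at 131 mm, 50 mm from the pivot axis. The flat lever arm below it is at 110 to 114 mm. Push the tab's broad face with closed fingers.
- thumb_lever (a joint): Thumb lever, rad: 0 pawl engaged (as found), 0.9 fully over, at a rigid stop; over 0.7 is release. Turns clockwise seen from above: the tab travels 45 mm, roughly along reel_base's +x, from 140 to 88 degrees round the pivot. Stays where left; takes 2 to 5 N; over 25 N bends it. The pawl is sprung to it, but the loaded tooth traps the pawl until the drum is wound on by 0.02 rad or more.
- pawl_nose (a point): Nose of the steel pawl (49 mm strut on the same pivot, 6 mm round tip, 92 mm above the counter): 94 mm from the drum axis when seated in the teeth, over 105 mm when clear of them, about 120 mm when sprung right back.
- spanner: Steel spanner, 170 mm, lying beside the reel; bystander.
- coupling: Brass hose coupling, 26 mm wide, 36 mm tall, upright beside the reel; bystander.
- hose_guide: Hose guide with two black rollers, 50 x 100 x 26 mm, lying beside the reel; bystander.
- trowel: Pointed trowel with wooden handle, about 260 mm long, lying; bystander.
- float_tool: Cork float with yellow handle, 240 x 110 x 77 mm; bystander.
- chalk_bottle: Yellow bottle with blue cap, 56 mm wide, 130 mm tall, upright; bystander.
- tape_measure: Tape measure, 75 x 38 x 68 mm; bystander.

How it is judged:
On the way, in this order (a step that is already met when the one before it is completed fails the run):
1. the thumb lever is pushed over to release (value of joint thumb_lever above 0.7 rad), for 0.2 s.
2. the drum is wound on until the pawl has sprung clear of the teeth (horizontal distance between pawl_nose and drum above 0.105 m), for 0.2 s.
At the end, for the whole second after the job is handed in: The thumb lever is over to release (beyond 0.7 rad), the pawl stands clear of the teeth (nose more than 105 mm from the drum axis), the knob is more than 50 mm from where it started, and the drum, let go, stays at rest (under 0.1 rad/s) because its spring is slack (value of joint thumb_lever above 0.7 rad and horizontal distance between pawl_nose and drum above 0.105 m and angular speed of drum below 0.1 rad/s and distance of knob_mid from where it was at the start of the episode above 0.05 m); the robot touches nothing.
It fails at once if the drum runs: it turns faster than 1 rad/s (angular speed of drum above 1 rad/s).
It fails at once if the thumb lever is pushed with more than 25 N (contact force between thumb_lever and the arm above 25 N or contact force between thumb_lever and the fingers above 25 N).
It fails at once if a bystander is moved by more than 30 mm (distance of any of spanner, coupling, hose_guide, trowel, float_tool, chalk_bottle, tape_measure from where it was at the start of the episode above 0.03 m).
It also fails if it takes over 72 s, if anything falls off the work surface, if the arm or the gripper's body presses on something with over 40 N, if the wrist force passes 120 N, or if a joint passes its speed limit or range.

## Working session

There is one attempt and no reset: what is moved stays moved. The work goes in short steps, Python scripts to look and compute and a tool call to move; the robot and the scene stay as the last step left them, time stands still between calls to the robot, and variables do not carry over. Pictures are saved under pics/ and viewed, at most 12 in all, crops included, and the job is handed in when it is done.

Besides the shell and the picture viewer there is one more tool, called after "Emit:" as a command line: name --argument value ..., lists and objects as JSON in quotes. carry_out: Moves the arm, as the interface text tells. Its arguments: {"type":"object","properties":{"deltas":{"type":"array"},"grip_force":{"type":"number"}},"required":["deltas"]}

```bash
mkdir -p pics; cat > h.py <<'E'
import sys; sys.path.insert(0,'.')
import numpy as np, cv2
from rig import status, vision, ticket, boxes_of, outline_of
def K(n):
    c=vision.calibration(n); f=240/np.tan(np.radians(c['fov_y'])/2)
    return f,c['cx'],c['cy'],np.array(c['extrinsics'])
def at_z(n,px,z):
    f,cx,cy,E=K(n); d=E[:3,:3].T@np.array([(px[0]-cx)/f,(px[1]-cy)/f,1]); o=-E[:3,:3].T@E[:3,3]
    return o+d*(z-o[2])/d[2]
def proj(n,p):
    f,cx,cy,E=K(n); q=E[:3,:3]@np.array(p)+E[:3,3]; return np.array([cx+f*q[0]/q[2],cy+f*q[1]/q[2]])
E
python3 - <<'E'
from h import *
s=status.get_state(); print(s)
ims=[]
Z=dict(spring_case=.115,knob_mid=.135,pivot=.127,tab_mid=.131,pawl_nose=.092,reel_base=.008,drum=.097)
for n in ['top','side']:
    im=vision.camera(n); cv2.imwrite(f'pics/{n}0.png',im[...,::-1])
    for l,z in Z.items():
        for b in boxes_of(n,l)[:2]: print(n,l,round(b['score'],2),np.round(b['centre'],1),at_z(n,b['centre'],z).round(3))
E
```

```text
{'time': 0.0, 'q': array([ 1.03258747e+00,  2.77132077e-01, -2.78921995e-02,  1.26797134e+00,
        1.42145603e-05,  1.46741011e+00]), 'dq': array([ 0.00013023, -0.0006249 ,  0.00103104,  0.00052744,  0.00171588,
       -0.00085205]), 'joint_torque': array([ 6.36435670e-04, -4.45510340e+01,  2.95200938e+01,  1.63881172e-02,
       -6.34582443e-05,  1.18664726e-06]), 'position': array([0.26290962, 0.56622323, 0.25515486]), 'tool_rot': array([-3.53487918e-04,  2.15702487e-01,  9.76458513e-01, -1.04130260e-03]), 'contact_force': array([-0.36166779, -0.77821272, -0.16681852]), 'wrist_torque': array([ 0.05131228, -0.04193002, -0.03381635]), 'gripper_force': 0.0, 'width': 0.9999903576639925}
top spring_case 0.72 [341.4 248.2] [ 0.532 -0.102  0.115]
top knob_mid 0.81 [341.8 250.1] [ 0.527 -0.102  0.135]
top pivot 0.75 [335.8 244.6] [ 0.539 -0.09   0.127]
top pivot 0.73 [304.7 229.4] [ 0.573 -0.022  0.127]
top tab_mid 0.6 [301.4 226.9] [ 0.578 -0.015  0.131]
top pawl_nose 0.5 [294.6 228.2] [0.579 0.001 0.092]
top reel_base 0.56 [336.5 249.3] [ 0.533 -0.097  0.008]
top reel_base 0.49 [297.2 225.9] [ 0.591 -0.002  0.008]
top drum 0.78 [341.1 249.1] [ 0.53  -0.103  0.097]
side spring_case 0.6 [336.8 276.9] [ 0.487 -0.176  0.115]
side knob_mid 0.63 [338.7 275.8] [ 0.476 -0.195  0.135]
side pivot 0.91 [334.3 282.3] [ 0.465 -0.197  0.127]
side pivot 0.25 [402.6 277.6] [ 0.572 -0.258  0.127]
side tab_mid 0.81 [324.5 219.9] [ 0.565 -0.03   0.131]
side pawl_nose 0.6 [327.7 228. ] [ 0.586 -0.011  0.092]
side pawl_nose 0.28 [178.4 198.7] [0.378 0.288 0.092]
side reel_base 0.68 [333.4 277.9] [ 0.558 -0.07   0.008]
side drum 0.63 [337.7 276.4] [ 0.502 -0.158  0.097]
side drum 0.39 [265.7 164.3] [0.623 0.305 0.097]
```

View pics/top0.png

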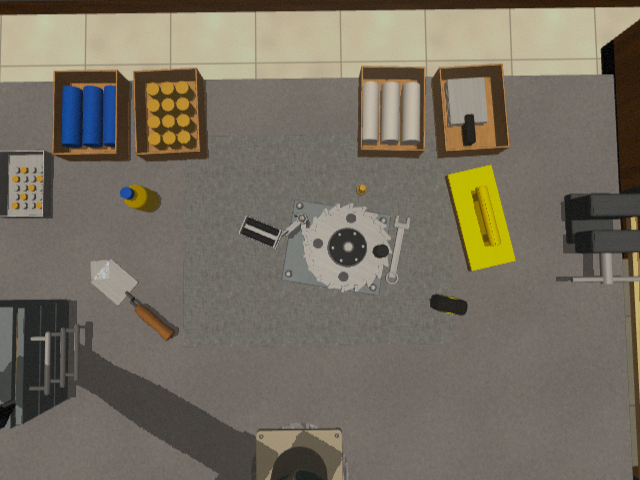

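View pics/side0.png

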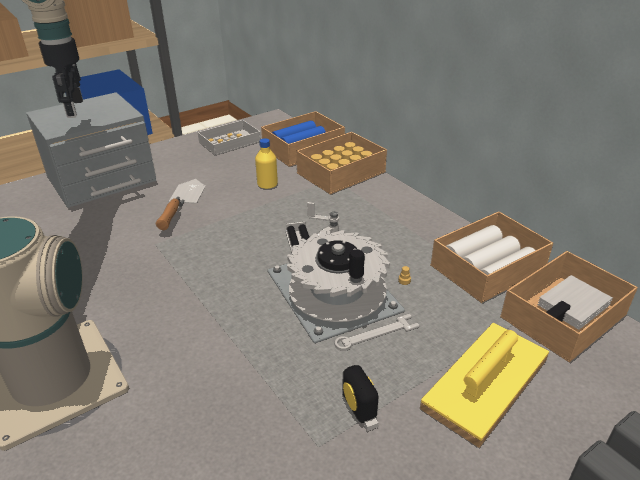

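The top view shows the shaft nut at about (348,247), knob (381,251), pivot post (304,219) and plate bolts at (299,206), (289,274), (379,290). The side view shows the tab at (310,212) and the post at (334,215).

```bash
python3 - <<'E'
from h import *
for nm,p,z in [('nut',(348,247),.125),('knob',(381,251),.158),('pivot',(304,219),.127),('b1',(299,206),.012),('b2',(289,274),.012),('b3',(379,290),.012)]:
    print(nm,at_z('top',p,z).round(3))
for nm,p,z in [('nut',(338,249),.125),('knobtop',(357,254),.158),('pivot',(334,213),.127),('tabtop',(311,205),.146)]: print('side',nm,at_z('side',p,z).round(3))
f,cx,cy,E=K('wrist'); s=status.get_state(); print(f, (-E[:3,:3].T@E[:3,3]-s['position']).round(3)); print(E[:3,:3].round(2))
E
```

```text
nut [ 0.534 -0.116  0.125]
knob [ 0.524 -0.183  0.158]
pivot [ 0.596 -0.021  0.127]
b1 [ 0.639 -0.007  0.012]
b2 [0.474 0.019 0.012]
b3 [ 0.433 -0.198  0.012]
side nut [ 0.532 -0.12   0.125]
side knobtop [ 0.523 -0.187  0.158]
side pivot [ 0.599 -0.016  0.127]
side tabtop [0.561 0.013 0.146]
357.07462750260447 [-0.06   0.028  0.118]
[[ 0.42  0.91 -0.  ]
 [ 0.87 -0.41  0.26]
 [ 0.24 -0.11 -0.96]]
```

Emit:
carry_out --deltas '[0,0,0,9.3,1,0,0,0,9.3,1,0,0,0,9.3,1,0,0,0,9.3,1,0,0,0,9.3,1,0,0,0,9.3,1,0,0,0,9.3,1,-4.5,2.1,0,0,1,-4.5,2.1,0,0,1,-4.5,2.1,0,0,1,-4.5,2.1,0,0,1,-4.5,2.1,0,0,1,-4.5,2.1,0,0,1,-4.5,2.1,0,0,1,-4.5,2.1,0,0,1,-4.5,2.1,0,0,1,-4.5,2.1,0,0,1,-4.5,2.1,0,0,1,-4.5,2.1,0,0,1,-4.5,2.1,0,0,1]'

```text
time: 3.3
position: [0.5368, -0.0198, 0.2566]
tool_rot: [0.0, 0.707, 0.707, 0.0]
contact_force: [0.3, -0.6, 0.3]
width: 0.0
gripper_force: 0.0
```

```bash
python3 - <<'E'
from h import *
s=status.get_state(); print(s['time'],s['position'],s['tool_rot'],s['q'],s['contact_force'])
n='wrist'; im=vision.camera(n); cv2.imwrite('pics/w1.png',im[...,::-1])
Z=dict(spring_case=.115,knob_mid=.135,pivot=.127,tab_mid=.131,pawl_nose=.092)
for l,z in Z.items():
    for b in boxes_of(n,l)[:2]: print(l,round(b['score'],2),np.round(b['centre'],1),at_z(n,b['centre'],z).round(3))
for p in [(.533,-.118,.125),(.523,-.185,.158),(.597,-.018,.127),(.565,.020,.146)]: print(p,proj(n,p).round())
E
```

```text
3.3 [ 0.53675762 -0.0198335   0.25658155] [2.42126207e-04 7.07258346e-01 7.06955079e-01 2.99707963e-04] [-1.57408313e-01  1.20414423e-01 -2.17667976e-01  1.23196985e+00
  2.00386233e-04  1.41381697e+00] [ 0.3002498  -0.55885871  0.27168362]
spring_case 0.81 [310.4 281.9] [ 0.534 -0.057  0.115]
knob_mid 0.87 [310.6 280.3] [ 0.533 -0.046  0.135]
pivot 0.92 [317.4 251.5] [ 0.537 -0.025  0.127]
tab_mid 0.8 [372.6 225.2] [ 0.575 -0.004  0.131]
tab_mid 0.63 [316.4 244.7] [ 0.536 -0.018  0.131]
pawl_nose 0.71 [361.6 232.9] [ 0.572 -0.019  0.092]
pawl_nose 0.56 [314.  249.2] [ 0.533 -0.032  0.092]
(0.533, -0.118, 0.125) [313. 364.]
(0.523, -0.185, 0.158) [300. 467.]
(0.597, -0.018, 0.127) [402. 243.]
(0.565, 0.02, 0.146) [363. 194.]
```

View pics/w1.png

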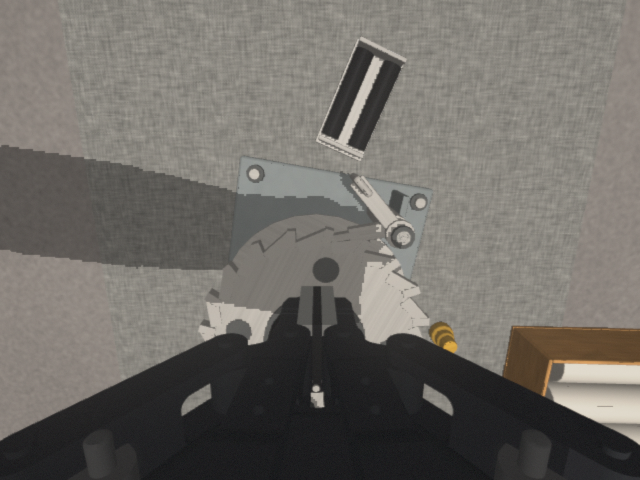

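The pivot post is at (402,236) and the lever arm's end with the tab near (356,182), which agrees with the estimates. Now I'll descend behind the tab.

Emit:
carry_out --deltas '[1,-0.25,3,0,1,1,-0.25,3,0,1,0,0,3,0,1,0,0,2.15,0,1,0.23,0.33,0,0,1,0.23,0.33,0,0,1,0.23,0.33,0,0,1,0.23,0.33,0,0,1,0.23,0.33,0,0,1,0.23,0.33,0,0,1,0.23,0.33,0,0,1]'

```text
time: 4.97
position: [0.5537, 0.0177, 0.1447]
tool_rot: [-0.0, 0.707, 0.707, -0.001]
contact_force: [-2.8, -1.7, 1.6]
width: -0.002
gripper_force: 1.5
```

```bash
python3 - <<'E'
from h import *
s=status.get_state(); print(s['time'],s['position'],s['contact_force'],s['wrist_torque'])
n='wrist'; im=vision.camera(n); cv2.imwrite('pics/w2.png',im[...,::-1])
print([(b['score'],b['centre']) for b in boxes_of(n,'tab_mid')])
E
```

```text
4.975 [0.55366041 0.01768778 0.14474859] [-2.83114072 -1.68269935  1.62394272] [-0.23433206  0.52978623  0.03432555]
[(0.86, [367.0, 310.4]), (0.39, [288.6, 279.3])]
```

View pics/w2.png

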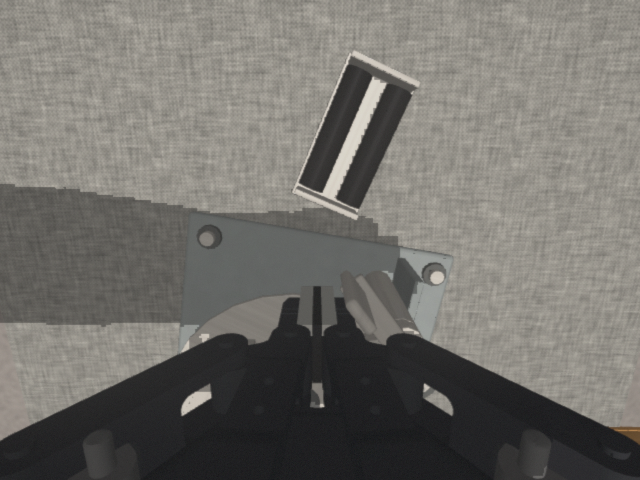

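The fingertips at (317,300) touch the tab at (360,300), with about 3 N. I'll push on.

Emit:
carry_out --deltas '[0.23,0.33,0,0,1,0.23,0.33,0,0,1,0.23,0.33,0,0,1,0.23,0.33,0,0,1,0.23,0.33,0,0,1,0.2,0.33,0,0,1,0.2,0.33,0,0,1]'

```text
time: 5.95
position: [0.5771, 0.0336, 0.1445]
tool_rot: [-0.0, 0.707, 0.707, -0.0]
contact_force: [-3.9, -3.7, -0.3]
width: 0.002
gripper_force: 1.9
```

```bash
python3 - <<'E'
from h import *
s=status.get_state(); print(s['time'],s['position'],s['contact_force'],s['wrist_torque'])
n='wrist'; im=vision.camera(n); cv2.imwrite('pics/w3.png',im[200:400,200:520,::-1])
print([(b['score'],b['centre']) for b in boxes_of(n,'tab_mid')])
for a in [.4,.5,.6,.7,.8,.9]:
    t=np.radians(130)-a; p=np.array([.597+.05*np.cos(t),-.014+.05*np.sin(t)]); print(a,p.round(3),proj(n,[*p,.146]).round()-[200,200])
E
```

```text
5.95 [0.57708541 0.03355041 0.14450835] [-3.92040363 -3.65285066 -0.33503953] [-0.57184827  0.68363627 -0.00096962]
[(0.78, [361.4, 309.2])]
0.4 [0.582 0.034] [130. 136.]
0.5 [0.587 0.035] [143. 133.]
0.6 [0.592 0.036] [157. 131.]
0.7 [0.597 0.036] [170. 130.]
0.8 [0.602 0.036] [184. 131.]
0.9 [0.607 0.035] [197. 133.]
```

View pics/w3.png

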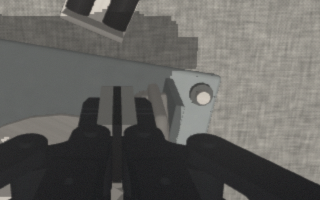

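The tab's top is at about (157,90) in the crop, so the lever is near 0.6 rad. It needs a little more.

Emit:
carry_out --deltas '[0,0.25,0,0,1,0,0.25,0,0,1,0,0.25,0,0,1,0,0.15,0,0,1]'

```text
time: 6.55
position: [0.5857, 0.0342, 0.1445]
tool_rot: [-0.001, 0.707, 0.707, 0.0]
contact_force: [-5.0, 0.6, 1.1]
width: -0.001
gripper_force: 2.8
```

```bash
python3 - <<'E'
from h import *
s=status.get_state(); print(s['time'],s['position'],s['contact_force'],s['wrist_torque'])
E
```

```text
6.55 [0.58565416 0.03418471 0.14450902] [-5.01559126  0.57587741  1.13163843] [ 0.25107673  1.02566972 -0.04524244]
```

Emit:
carry_out --deltas '[0,0.15,0,0,1,0,0.1,0,0,1]'

```text
time: 6.8
position: [0.588, 0.0341, 0.1445]
tool_rot: [-0.001, 0.707, 0.707, -0.0]
contact_force: [-5.6, 1.5, -0.4]
width: 0.001
gripper_force: 2.9
```

```bash
python3 - <<'E'
from h import *
s=status.get_state(); print(s['time'],s['position'],s['contact_force'],s['wrist_torque'])
n='wrist'; im=vision.camera(n); cv2.imwrite('pics/w4.png',cv2.resize(im[240:360,260:480,::-1],None,fx=3,fy=3))
for a in [.6,.7,.8,.9]:
    t=np.radians(130)-a; p=np.array([.597+.05*np.cos(t),-.014+.05*np.sin(t)]); print(a,p.round(3),3*(proj(n,[*p,.146]).round()-[260,240]))
E
```

```text
6.8 [0.58801067 0.03414382 0.14449978] [-5.6450913   1.54360228 -0.42055814] [0.24934201 1.05569986 0.01287958]
0.6 [0.592 0.036] [201. 276.]
0.7 [0.597 0.036] [243. 273.]
0.8 [0.602 0.036] [285. 276.]
0.9 [0.607 0.035] [324. 279.]
```

View pics/w4.png

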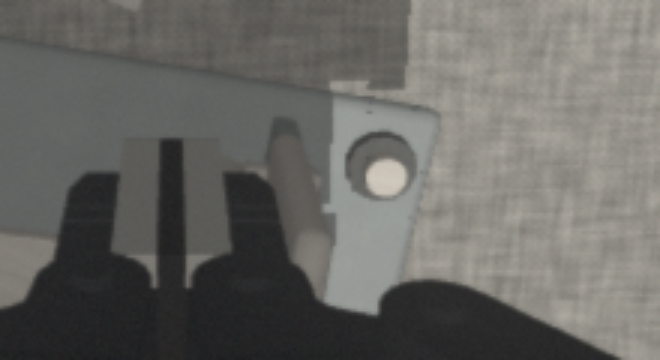

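The tab's face runs from (285,130) to (312,290) in the crop, so the lever is about 0.8 rad. I'll inch on until I feel the stop.

Emit:
carry_out --deltas '[0,0.1,0,0,1,0,0.1,0,0,1]'

```text
time: 7.1
position: [0.5899, 0.034, 0.1445]
tool_rot: [-0.001, 0.707, 0.707, -0.0]
contact_force: [-6.6, 0.9, 0.5]
width: -0.0
gripper_force: 2.9
```

Emit:
carry_out --deltas '[0,0.1,0,0,1,0,0,0,0,1]'

```text
time: 7.35
position: [0.591, 0.0339, 0.1445]
tool_rot: [-0.001, 0.707, 0.707, -0.0]
contact_force: [-6.3, -0.4, 0.7]
width: -0.001
gripper_force: 2.8
```

Emit:
carry_out --deltas '[0,0.1,0,0,1,0,0,0,0,1]'

```text
time: 7.6
position: [0.5917, 0.0338, 0.1445]
tool_rot: [-0.001, 0.707, 0.707, -0.001]
contact_force: [-5.9, 1.0, 1.5]
width: -0.006
gripper_force: 3.1
```

```bash
python3 - <<'E'
from h import *
s=status.get_state(); print(s['time'],s['position'],s['contact_force'],s['wrist_torque'])
n='wrist'; im=vision.camera(n); cv2.imwrite('pics/w5.png',cv2.resize(im[240:360,260:480,::-1],None,fx=3,fy=3))
for a in [.7,.8,.9]:
    t=np.radians(130)-a; p=np.array([.597+.05*np.cos(t),-.014+.05*np.sin(t)]); r=np.array([np.cos(t),np.sin(t)])*.008;q=np.array([np.sin(t),-np.cos(t)])*.0025
    print(a,[(3*(proj(n,[*(p+i*r-q),z])-[260,240])).round().tolist() for i in(-1,1) for z in (.114,.146)])
E
```

```text
7.6 [0.59169976 0.03382786 0.14450648] [-5.86431881  0.98280557  1.46558295] [ 0.03477579  1.17018658 -0.02942808]
0.7 [[189.0, 214.0], [193.0, 329.0], [190.0, 115.0], [194.0, 210.0]]
0.8 [[217.0, 214.0], [227.0, 329.0], [229.0, 115.0], [243.0, 211.0]]
0.9 [[245.0, 216.0], [261.0, 332.0], [268.0, 119.0], [291.0, 216.0]]
```

View pics/w5.png

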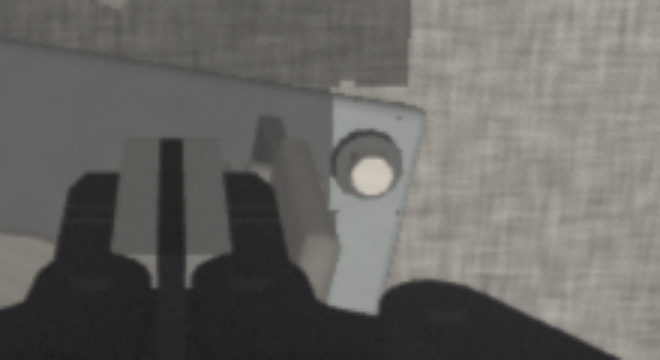

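Emit:
carry_out --deltas '[0,0.1,0,0,1,0,0,0,0,1]'

```text
time: 7.9
position: [0.5918, 0.0339, 0.1444]
tool_rot: [-0.002, 0.707, 0.707, -0.001]
contact_force: [-8.3, 0.5, 3.5]
width: -0.001
gripper_force: 4.1
```

Emit:
carry_out --deltas '[0,0.1,0,0,1,0,0,0,0,1]'

```text
time: 8.15
position: [0.5919, 0.0338, 0.1444]
tool_rot: [-0.003, 0.707, 0.707, -0.002]
contact_force: [-11.0, 0.7, 3.9]
width: -0.001
gripper_force: 5.1
```

Force rises without any movement, so the lever is at its stop. Next I back off, rise and look at the knob.

Emit:
carry_out --deltas '[0,-1,0,0,1,0,-1,0,0,1,0,0,-6,0,1,0,0,-6,0,0.5,-4.7,-0.8,0,0,0.2,-4.7,-0.8,0,0,0,-4.7,-0.8,0,0,0,-4.7,-0.8,0,0,0,-4.7,-0.8,0,0,0,-4.7,-0.8,0,0,0,0,0,0,0,0]' --grip_force 60

```text
time: 9.52
position: [0.527, -0.2519, 0.2654]
tool_rot: [0.002, 0.709, 0.705, 0.0]
contact_force: [0.2, -0.3, 0.6]
width: 1.001
gripper_force: 0.0
```

```bash
python3 - <<'E'
from h import *
s=status.get_state(); print(s['time'],s['position'],s['tool_rot'],s['contact_force'])
n='wrist'; im=vision.camera(n); cv2.imwrite('pics/w6.png',im[...,::-1])
Z=dict(spring_case=.115,knob_mid=.135,pivot=.127,tab_mid=.131)
for l,z in Z.items():
    for b in boxes_of(n,l)[:2]: print(l,round(b['score'],2),np.round(b['centre'],1),at_z(n,b['centre'],z).round(3))
for p in [(.533,-.118,.125),(.523,-.187,.158),(.597,-.018,.127),(.605,.035,.146)]: print(p,proj(n,p).round())
E
```

```text
9.525 [ 0.5269777  -0.25188664  0.26536423] [1.59503330e-03 7.08777761e-01 7.05429986e-01 2.75472598e-04] [ 0.16732571 -0.29579496  0.55131483]
spring_case 0.79 [323.8  78.4] [ 0.532 -0.137  0.115]
knob_mid 0.86 [322.7  78.8] [ 0.531 -0.14   0.135]
pivot 0.6 [322.9  79.1] [ 0.531 -0.138  0.127]
tab_mid 0.68 [325.4  79.3] [ 0.533 -0.139  0.131]
(0.533, -0.118, 0.125) [326.  47.]
(0.523, -0.187, 0.158) [310. 157.]
(0.597, -0.018, 0.127) [ 439. -148.]
(0.605, 0.035, 0.146) [ 478. -318.]
```

View pics/w6.png

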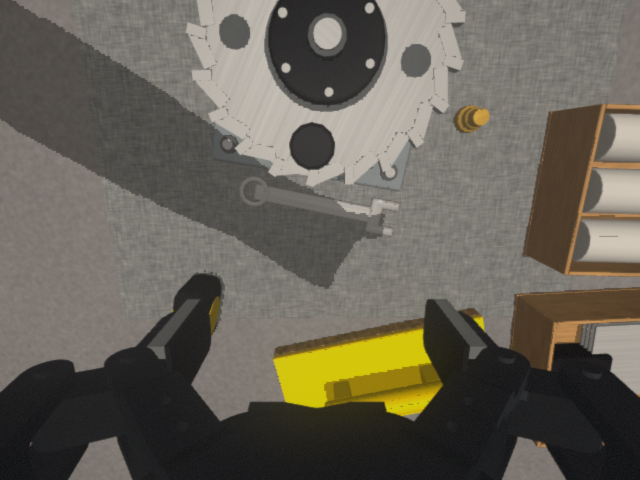

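The nut is at (328,33) and the knob top at (312,146). The pawl and lever are out of view.

Emit:
carry_out --deltas '[3.5,-0.15,2,0,0,3.5,-0.15,2,0,0,0,0,4,0,0,0,0,3.7,0,0,0,0,0,0,0.4,0,0,0,0,0.7,0,0,0,0,1,0,0,0,0,1,0,0,0,0,1]' --grip_force 60

```text
time: 10.9
position: [0.5249, -0.1793, 0.1502]
tool_rot: [0.002, 0.707, 0.707, 0.0]
contact_force: [-0.4, 0.1, 6.8]
width: 0.31
gripper_force: 58.7
```

```bash
python3 - <<'E'
from h import *
s=status.get_state(); print(s['time'],s['position'],s['tool_rot'],s['contact_force'],s['width'],s['gripper_force'])
print([at_z('top',p,z).round(3) for p,z in [((348,247),.125),((381,251),.158)]])
E
```

```text
10.9 [ 0.52488134 -0.17931535  0.15017574] [1.56520862e-03 7.07250256e-01 7.06961404e-01 4.46081282e-04] [-0.41396118  0.06496316  6.77342196] 0.31049635656346986 58.7393456697464
[array([ 0.534, -0.116,  0.125]), array([ 0.524, -0.183,  0.158])]
```

Emit:
carry_out --deltas '[-0.02,0.2,0,0,1,-0.02,0.2,0,0,1,-0.01,0.2,0,0,1,-0.01,0.2,0,0,1,0,0.2,0,0,1,0,0,0,0,1,0,0,0,0,1]'

```text
time: 11.78
position: [0.5303, -0.1798, 0.1501]
tool_rot: [-0.002, 0.708, 0.707, -0.003]
contact_force: [-13.2, 0.4, 14.9]
width: 0.311
gripper_force: 59.7
```

```bash
python3 - <<'E'
from h import *
s=status.get_state(); print(s['time'],s['position'],s['tool_rot'],s['contact_force'],s['width'],s['gripper_force'])
im=vision.camera('side'); c=im[190:250,280:360,::-1]; c2=vision.camera('top')[195:255,270:350,::-1]
cv2.imwrite('pics/s7.png',cv2.resize(np.hstack([c,c2]),None,fx=5,fy=5))
E
```

```text
11.775 [ 0.53033206 -0.17978987  0.1500721 ] [-0.0016487   0.70770037  0.70650341 -0.00322436] [-13.18921692   0.38195414  14.92245492] 0.31084457621398487 59.65698301792145
```

View pics/s7.png

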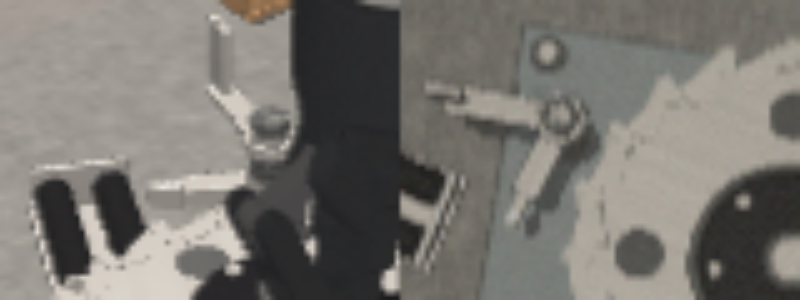

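The top view (right half) shows the pawl swung well clear of the teeth, nose at (515,220), and the lever fully over. Now I ease the drum back clockwise.

Emit:
carry_out --deltas '[0.02,-0.28,-0.05,0,1,0.03,-0.28,-0.05,0,1,0.04,-0.28,0,0,1,0.05,-0.27,0,0,1,0.06,-0.27,0,0,1,0.08,-0.27,0,0,1,0.09,-0.27,0,0,1,0.1,-0.26,0,0,1,0.11,-0.26,0,0,1,0.12,-0.25,0,0,1]'

```text
time: 13.12
position: [0.5037, -0.1725, 0.1501]
tool_rot: [-0.002, 0.708, 0.707, -0.003]
contact_force: [-11.2, 0.2, 9.7]
width: 0.311
gripper_force: 59.3
```

Emit:
carry_out --deltas '[0.13,-0.25,0,0,1,0.14,-0.24,0,0,1,0.15,-0.24,0,0,1,0.16,-0.23,0,0,1,0.17,-0.23,0,0,1,0.17,-0.22,0,0,1,0.18,-0.21,0,0,1,0.19,-0.2,0,0,1,0.2,-0.2,0,0,1,0.21,-0.19,0,0,1]'

```text
time: 14.38
position: [0.482, -0.1555, 0.1502]
tool_rot: [-0.001, 0.708, 0.707, -0.002]
contact_force: [-10.7, 0.2, 9.9]
width: 0.31
gripper_force: 59.2
```

```bash
python3 - <<'E'
import numpy as np
from scipy.optimize import least_squares
P=np.array([[.5303,-.1798],[.5037,-.1725],[.482,-.1555]]);F=np.array([[-13.2,.4],[-11.2,.2],[-10.7,.2]])
r=least_squares(lambda c:np.hypot(*(P-c).T)-.07,[.534,-.112]); print(r.x,r.fun)
for c in (r.x,[.534,-.111]):
  d=P-c; a=np.arctan2(*d.T[::-1]); t=np.c_[np.sin(a),-np.cos(a)]; print(np.degrees(a),(F*t).sum(1),(F*d).sum(1)/.07)
E
```

```text
[ 0.5351689  -0.10997045] [-9.14231854e-07  1.68729286e-06 -9.14580622e-07]
[ -93.98852364 -116.71448996 -139.42592375] [13.1958523  10.09439554  7.11152071] [0.51910993 4.85636856 7.99716212]
[ -93.07834829 -116.2286806  -139.44410612] [13.20243345 10.13520821  7.10898248] [0.30457143 4.67228571 7.82142857]
```

Tangential force falls 13.2 → 10.1 → 7.1 N, matching the spring, with about 1 rad left. The force lies only along the closing direction, so I'll turn the grip tangential before going on.

Emit:
carry_out --deltas '[0,0,0,5,1,0,0,0,5,1,0,0,0,5,1,0,0,0,5,1,0,0,0,5,1,0,0,0,5,1,0,0,0,5,1,0,0,0,5,1,0,0,0,5,1,0,0,0,0,1]'

```text
time: 15.62
position: [0.4833, -0.1543, 0.1502]
tool_rot: [-0.001, 0.924, 0.382, -0.001]
contact_force: [-5.9, 3.2, 8.2]
width: 0.314
gripper_force: 59.0
```

```bash
python3 - <<'E'
from h import *
s=status.get_state(); print(s['time'],s['position'],s['tool_rot'],s['contact_force'],s['width'],s['q'])
vision.camera('top'); 
im=vision.camera('wrist'); cv2.imwrite('pics/w8.png',im[...,::-1])
E
```

```text
15.625 [ 0.48333842 -0.15431259  0.15016278] [-1.28376171e-03  9.24040830e-01  3.82290803e-01 -7.98740697e-04] [-5.87404721  3.1823482   8.18959102] 0.31386982198404795 [-4.36799762e-01  1.54250079e-01 -4.16944834e-01  1.00257366e+00
  5.56678500e-04  1.92024284e+00]
```

View pics/w8.png

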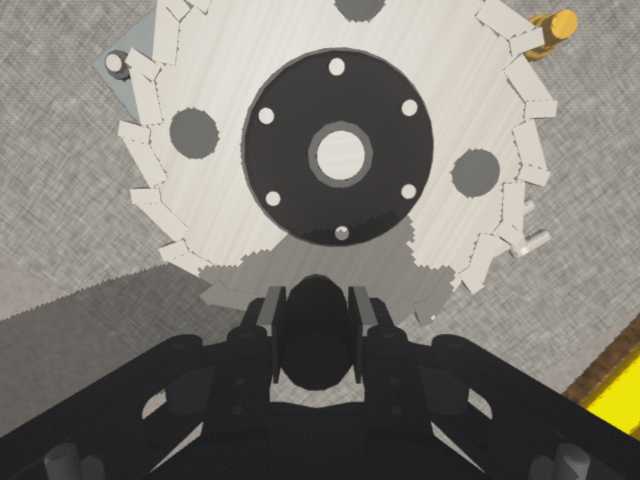

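The knob sits squarely between the pads at (316,340), and the nut is at (340,155). The grip is now tangential, so I continue, turning with the drum.

Emit:
carry_out --deltas '[0.03,-0.28,0,2.3,1,0.03,-0.28,0,2.3,1,0.03,-0.28,0,2.3,1,0.03,-0.28,0,2.3,1,0.03,-0.28,0,2.3,1,0.04,-0.28,0,2.3,1,0.04,-0.28,0,2.3,1,0.04,-0.28,0,2.3,1]'

```text
time: 16.73
position: [0.4734, -0.1352, 0.1502]
tool_rot: [-0.001, 0.973, 0.229, 0.0]
contact_force: [-3.3, 3.3, 4.0]
width: 0.31
gripper_force: 58.8
```

```bash
cat > f.py <<'E'
from h import *
s=status.get_state(); C=np.array([.5345,-.1115]); d=s['position'][:2]-C; a=np.arctan2(d[1],d[0]); F=s['contact_force'][:2]
q=s['tool_rot']; yaw=np.degrees(2*np.arctan2(q[2],q[1]))-90
print(s['time'],s['position'],'phi',np.degrees(a)%360-360,'r',np.hypot(*d),'Ft',F@[np.sin(a),-np.cos(a)],'Fr',F@d/np.hypot(*d),'yaw',yaw,'q6',s['q'][5],s['contact_force'],s['wrist_torque'])
E
python3 f.py
```

```text
16.725 [ 0.47337525 -0.13517816  0.1501972 ] phi -158.82490704020165 r 0.06555067076362084 Ft 4.245049208186659 Fr 1.8419839707275276 yaw -63.486605424343864 q6 2.2685860276187606 [-3.25100837  3.29306731  3.98027089] [ 0.53401889  0.61922005 -0.0083472 ]
```

Emit:
carry_out --deltas '[0.03,-0.28,0,2.3,1,0.03,-0.28,0,2.3,1,0.03,-0.28,0,2.3,1,0.03,-0.28,0,2.3,1,0.03,-0.28,0,2.3,1,0.03,-0.28,0,2.3,1,0.03,-0.28,0,2.3,1,0.03,-0.28,0,2.3,1]'

```text
time: 17.73
position: [0.4702, -0.1139, 0.1503]
tool_rot: [0.0, 0.997, 0.071, 0.002]
contact_force: [1.5, 1.6, 0.9]
width: 0.31
gripper_force: 58.8
```

```bash
python3 f.py
```

```text
17.725 [ 0.47021065 -0.1139345   0.15025248] phi -177.8313665394313 r 0.06433542895061817 Ft 1.5772014785873467 Fr -1.511160089100264 yaw -81.88884237284739 q6 2.6278161595089062 [1.45039527 1.6332553  0.87149824] [ 0.20681693 -0.18425959  0.00731574]
```

Emit:
carry_out --deltas '[0.03,-0.28,0,2.3,1,0.03,-0.28,0,2.3,1,0.03,-0.28,0,2.3,1,0.03,-0.28,0,2.3,1,0.03,-0.28,0,2.3,1]'

```text
time: 18.35
position: [0.4719, -0.1007, 0.1503]
tool_rot: [0.001, 1.0, -0.03, 0.003]
contact_force: [3.0, -1.7, -3.0]
width: 0.314
gripper_force: 59.0
```

```bash
python3 f.py; python3 f.py
```

```text
18.35 [ 0.47187595 -0.10070451  0.15031834] phi -189.7808401094718 r 0.06354773335038891 Ft -1.207231452408152 Fr -3.2636719722890137 yaw -93.4034546066851 q6 2.856549390391635 [ 3.01114929 -1.74411654 -3.03871676] [-0.21736973 -0.67136706 -0.01662802]
18.35 [ 0.47187595 -0.10070451  0.15031834] phi -189.7808401094718 r 0.06354773335038891 Ft -1.207231452408152 Fr -3.2636719722890137 yaw -93.4034546066851 q6 2.856549390391635 [ 3.01114929 -1.74411654 -3.03871676] [-0.21736973 -0.67136706 -0.01662802]
```

Emit:
carry_out --deltas '[0.08,-0.1,0,1,1,0.05,-0.1,0,1,1,0,0,0,0,1,0,0,0,0,1]'

```text
time: 18.85
position: [0.4725, -0.0985, 0.1502]
tool_rot: [0.0, 0.999, -0.046, 0.002]
contact_force: [3.3, -0.7, 5.9]
width: 0.311
gripper_force: 59.3
```

```bash
python3 f.py
```

```text
18.85 [ 0.4724797  -0.09845888  0.15019615] phi -191.87469250072414 r 0.06337655638023741 Ft 0.015669525133140887 Fr -3.38254185914142 yaw -95.3030279651328 q6 2.8944672730666015 [ 3.31337971 -0.68069807  5.90971985] [-0.15725987 -0.67129     0.05411265]
```

Tangential force is about zero at rest, so the spring is slack. I'll let go and rise.

Emit:
carry_out --deltas '[0,0,0,0,0.69,0,0,0,0,0.66,0,0,0,0,0.6,0,0,0,0,0.5,0,0,0,0,0.4,0,0,0,0,0.4,0,0,-3,0,0.4,0,0,-5,0,0.4,0,0,-5,0,0.4,0,0,0,0,0.4,0,0,0,0,0.4]' --grip_force 20

```text
time: 20.23
position: [0.4706, -0.0978, 0.2785]
tool_rot: [-0.0, 0.999, -0.046, -0.0]
contact_force: [-0.3, -0.5, -0.4]
width: 0.599
gripper_force: 0.0
```

```bash
python3 - <<'E'
from h import *
s=status.get_state(); print(s['time'],s['position'],s['contact_force'],s['width'])
a=vision.camera('wrist').copy(); [vision.camera('side') for _ in range(8)]; t=vision.camera('top'); b=vision.camera('wrist')
print(np.abs(a.astype(int)-b).mean(), np.abs(a.astype(int)-b).max())
c=cv2.resize(t[190:310,230:410,::-1],None,fx=2,fy=2,interpolation=cv2.INTER_CUBIC)
w=cv2.resize(b[...,::-1],(320,240)); cv2.imwrite('pics/end.png',np.hstack([c,w]))
E
```

```text
20.225 [ 0.47060353 -0.09784739  0.2785489 ] [-0.28324897 -0.52688525 -0.39350679] 0.5985053416110975
1.390720486111111 98
```

View pics/end.png

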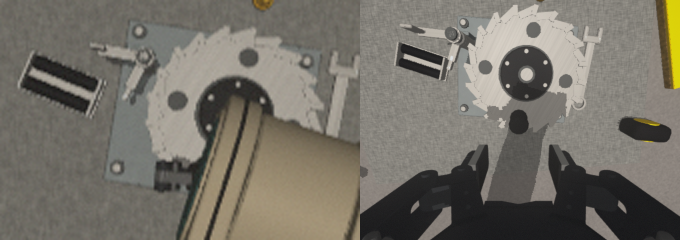

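The lever is over, the pawl is clear and the knob stands free at (518,122), with nothing else disturbed. I'll wait a moment for everything to settle, then hand in.

Emit:
carry_out --deltas '[0,0,0,0,0.4,0,0,0,0,0.4,0,0,0,0,0.4,0,0,0,0,0.4,0,0,0,0,0.4,0,0,0,0,0.4,0,0,0,0,0.4,0,0,0,0,0.4]'

```text
time: 21.78
position: [0.4708, -0.0979, 0.2788]
tool_rot: [-0.0, 0.999, -0.046, 0.0]
contact_force: [0.1, 0.1, -0.1]
width: 0.6
gripper_force: 0.0
```

```bash
python3 - <<'E'
from h import *
a=vision.camera('wrist').copy(); [vision.camera('side') for _ in range(8)]; b=vision.camera('wrist')
d=np.abs(a.astype(int)-b); print(d.mean(),d.max())
print(ticket.job_done())
E
```

```text
1.1882877604166666 52
the job is handed in; nothing more can be done
None
```

The job is handed in: I pushed the lever to its stop, wound the drum on until the pawl sprang clear, eased it back until I felt no spring pull, and let go; the last pictures show the pawl clear and nothing else moved, but hand-in returned no verdict.

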